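Mist a clay leg on the banding wheel

TASK

Stand the clay leg with the toes upright in the middle of the round wheel beside the spray canister, setting it down softly. Then give the canister's white spray head a full but gentle press (it is clamped at a different height each time, so feel for it) and let it spring back up. Leave the clay forearm, the mug of tools and the spatula where they are.

Things in the scene. Friction and masses are not known exactly. Their poses are not given: they have to be found in the camera images.
- leg: Unfired clay leg standing upright on the pale plaster board, 120 mm tall, 260 g: a rough round column 42 mm in diameter (from 40 mm height to the flat top), on a round foot 60 mm in diameter with five toes that reach out to 51 mm from the axis on one side (+x of its frame). Origin: centre of its underside; z up along the column.
- forearm: Bystander: clay forearm standing on the pale plaster board, 131 mm tall, 50 mm thick at the base, no foot, four fingers pointing up at the top. Origin: centre of its underside.
- mug: Bystander: white mug on the pale plaster board, 70 mm in diameter, 85 mm tall, with tool handles standing out of it up to 130 mm. Origin: centre of its underside.
- spatula: Bystander: spatula 170 mm long lying on the table near the robot. Origin: under its middle.
- board: Fixed pale plaster drying board, 300 x 280 x 18 mm, on which leg, forearm and mug stand. Origin: centre of its underside, on the table.
- station: Fixed spray station: plywood base 170 x 370 x 18 mm; at 100 mm to -y of its origin an aluminium banding wheel (disc 140 mm across, top 60 mm above the table, does not turn), at 100 mm to +y the spray canister, clamped to a 16 mm square post, 143 mm tall, 55 mm beyond it. Origin: centre of the underside. Pushing any part of it with over 20 N is rough.
- wheel_top (a point): Centre of the wheel's top surface, 60 mm above the table, z up.
- spray_axis (a point): Point on the vertical axis of the canister (60 mm across) and its spray head, 153 mm above the table. The canister is clamped higher or lower each time: the flat top of the white head (26 mm across, 14 mm thick, the highest thing there, 22 mm above the canister's neck) lies 0 to 35 mm above this point; the amount is not measured.
- head (a joint): How far the spray head is pressed down, in m: 0 up, 0.008 at its hard stop. It sprays from 0.006 on. The spring takes 2 N to start and 8 N at the stop, about 6.5 N at 0.006.
Not all that is in view belongs to the job. What is shaped like the leg but blue or red is not meant.

How it is judged:
By the outcome, as a careful person would: the job done as asked, in the order asked, and still so for the second after the job is handed in, with the robot touching nothing.
It also fails if it takes over 48 s, if anything falls off the work surface, if the arm or the gripper's body presses on something with over 40 N, if the wrist force passes 120 N, or if a joint passes its speed limit or range.

ROBOT

A 6-joint arm with a two-finger parallel gripper is mounted at the origin on the work surface. World frame = base frame: x ahead of the robot, y to its left, z up, the work surface at z = 0. Lengths are in m, angles in rad, forces in N, time in s.
With the tool pointing down it reaches from about 0.4 to 0.925 m from the base axis. Payload 12.5 kg.
Tool frame: the origin (TCP) lies on the centre line of the jaws, within the pads' length; the fingertips stand ctrl.tcp_to_tips ahead of it and the grasp point (between the pads) lies 6 mm ahead of it (ctrl.tcp_to_tips is the distance from the TCP to the fingertips, in m); z points along the fingers, y is the line along which they close (so a half turn about z gives the same grasp; the last joint's range is limited). The gripper opens to 95 mm and grips with 3 to 60 N. Pads are 20 mm wide; open, the fingers measure 119 mm over their backs; the gripper's body (75 mm by 180 mm) begins 59 mm behind the grasp point.
Start: joints at [-1.249, 0.491, 1.559, -0, 1.092, -0.106], TCP at [0.259, -0.569, 0.219] pointing down, gripper open.
Joint ranges: [-3.1, 3.1], [-0.84, 2.19], [0.05, 2.79], [-1.13, 4.28], [0.06, 2.93], [-2.69, 2.69]. Speed limits (rad/s): [2.22, 2.22, 2.79, 3.14, 3.14, 3.14].

INTERFACE

Orientations are given as a unit quaternion [w, x, y, z].
In Python, from bench import ctrl gives the robot as it stands.
- The arm moves only by the shell command python3 -m jog 'ROWS' [FORCE]. ROWS is JSON, a list of rows, each an object with "dr": the turn, a rotation vector about the tool's x, y, z as a fraction of full scale, a list of three; "linear": the shift along the tool's x, y, z as a fraction of full scale, a list of three; "grip": the finger opening in mm, from 0 to 95.1. A call has 1 to 8 rows; each row is the pose to reach, as a shift and turn from the pose commanded when the call began, along the tool's axes at that moment, turning the shorter way round; what a row does not reach only later rows make up. Full scale, the value 1, is 200 mm for a shift and 180 degrees for a turn. A row lasts 1/8 s, in which the tool goes at most 62.5 mm and 10.7 degrees, less where a joint would pass 70% of its speed; a pose out of reach is approached as far as the arm can. A call with a number of a shift or a turn outside -1 to 1 is refused whole. A call with a gripper value outside its range is refused whole. The fingers move at their own pace and stop on an object; FORCE is the grip in N (left out, the last holds). Time passes only in rows, so rows that repeat a pose let the fingers close. It gives the time, the measured TCP pose, the force, the opening and the grip force at its end, in the units of the state.
- ctrl.observe(): the state, without advancing time (a new reading comes with each control period).
- ctrl.read_camera(name): name is "scene" or "top" or "wrist"; returns a dict with "image" (480x640x3 uint8, red, green, blue), "fovy" (degrees; the focal length in pixels is half the picture's height over the tangent of half this angle, whatever the lens; pixels are square), "cx", "cy" (the principal point, pixels), "xyz" and "orientation" of the camera in the world; the wrist camera has in their place "T_tool_cam" (4x4, takes a point from camera to tool coordinates, whose origin is the TCP and whose axes are the flange's). Camera axes: x right, y down, z forward; pixel columns grow to the right and rows downward; lengths in m; the calibration is good to about 2 mm. A picture is of the moment at which its call begins: read the wrist's pose just before it. There is no depth.
- ctrl.job_done(): hands the job in; it is judged then, once.
The state is a dict: "clock": time; "joint_positions": joint angles; "dq": joint speeds; "effort": joint torques, N m; "eef_pos": TCP position; "eef_rot": TCP orientation; "wrist_force": force on the tool from outside, world axes, zero at the start; "ft_torque": the same for the moment, N m; "gripper_width": opening from 0.0 (shut) to 1.0 (fully open); "grasp_force": force on a finger pad.
Only numpy, scipy, OpenCV 4.12 (cv2) and the standard library are available. Lean on these libraries where they do the work, as an engineer would, in place of code of your own. Each camera call takes 0.05 s, during which the arm holds its last target. There are 200 camera calls.

## Working session

There is one attempt and no reset: what is moved stays moved. The work goes in short steps, Python scripts to look and compute and a shell command to move; the robot and the scene stay as the last step left them, time stands still between calls to the robot, and variables do not carry over. Pictures are saved under pics/ and viewed, at most 10 in all, crops included, and the job is handed in when it is done.

```bash
ls; mkdir -p pics
python3 - <<'E'
from bench import ctrl
import cv2,pickle
s=ctrl.observe();print(s,ctrl.tcp_to_tips)
d={}
for n in("scene","top"):
    c=ctrl.read_camera(n);d[n]=c
    cv2.imwrite(f"pics/{n}0.png",c["image"][:,:,::-1]);print(n,{k:v for k,v in c.items() if k!="image"})
pickle.dump(d,open("cams.pkl","wb"))
E
```

```text
pics
{'clock': 0.0, 'joint_positions': array([-1.24861568e+00,  4.91535936e-01,  1.55946498e+00, -4.13000700e-06,
        1.09168438e+00, -1.05621718e-01]), 'dq': array([ 0.0006228 , -0.00251138, -0.00129545,  0.00240905, -0.00018399,
        0.0005335 ]), 'effort': array([ 3.04114415e-03, -6.12641215e+01, -2.58191693e+01,  6.94326544e-02,
        4.82929498e-02, -1.00283169e-04]), 'eef_pos': array([ 0.25922507, -0.56843926,  0.21837107]), 'eef_rot': array([-5.42921016e-04,  9.77209886e-01,  2.12274680e-01, -6.08607936e-05]), 'wrist_force': array([ 0.26609295,  0.49207212, -0.57897652]), 'ft_torque': array([ 0.0341782 , -0.02627677, -0.06178881]), 'grasp_force': 0.0, 'gripper_width': 0.9981476817553832} 0.025
scene {'fovy': 48.23000062771324, 'cx': 319.2694858996544, 'cy': 248.25220187911202, 'xyz': array([ 1.21009812, -0.41970402,  1.05746246]), 'orientation': array([-0.29344311,  0.82571391,  0.45470681, -0.15915211])}
top {'fovy': 54.57896903778519, 'cx': 321.1369678573109, 'cy': 242.14801865240227, 'xyz': array([ 0.50363817, -0.01979855,  1.09484575]), 'orientation': array([ 0.02610487, -0.6966442 ,  0.71618894, -0.03284489])}
```

View pics/scene0.png

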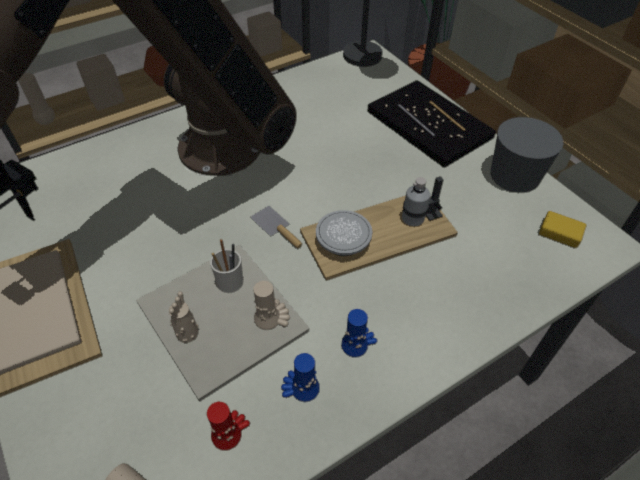

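View pics/top0.png

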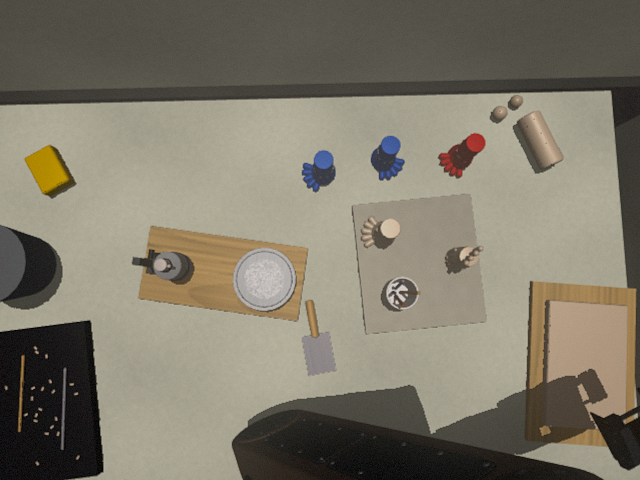

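The scene picture shows the clay leg at about (265,302), the forearm at (184,318), the mug at (228,268), the wheel at (344,233) and the canister at (418,198). In the top view, the leg is at (388,229) with its toes to the left, the wheel at (265,279) and the canister at (168,265).

Candidates in the top view: clay (388,229), blue (320,162) and (388,150), red (474,144), and the toeless forearm (468,255). Only the clay one with toes fits. I'll confirm it in an enlarged crop.

Run:
```python
import pickle,cv2,numpy as np
d=pickle.load(open("cams.pkl","rb"))
def crop(n,x,y,w,h,k): return cv2.resize(d[n]["image"][y:y+h,x:x+w,::-1],None,fx=k,fy=k,interpolation=cv2.INTER_CUBIC)
# each tile 400x300, 5x of 80x60
a=crop("top",350,200,80,60,5);b=crop("scene",230,270,80,60,5)
c=crop("top",120,230,200,100,2);c=crop("top",130,235,80,60,5);e=crop("scene",380,170,80,60,5)
cv2.imwrite("pics/crops.png",np.vstack([np.hstack([a,b]),np.hstack([c,e])]))
f=crop("top",225,240,80,75,5);g=crop("scene",304,196,80,75,5)
cv2.imwrite("pics/wheel.png",np.hstack([f,g]))
```

```text
(no output)
```

View pics/crops.png

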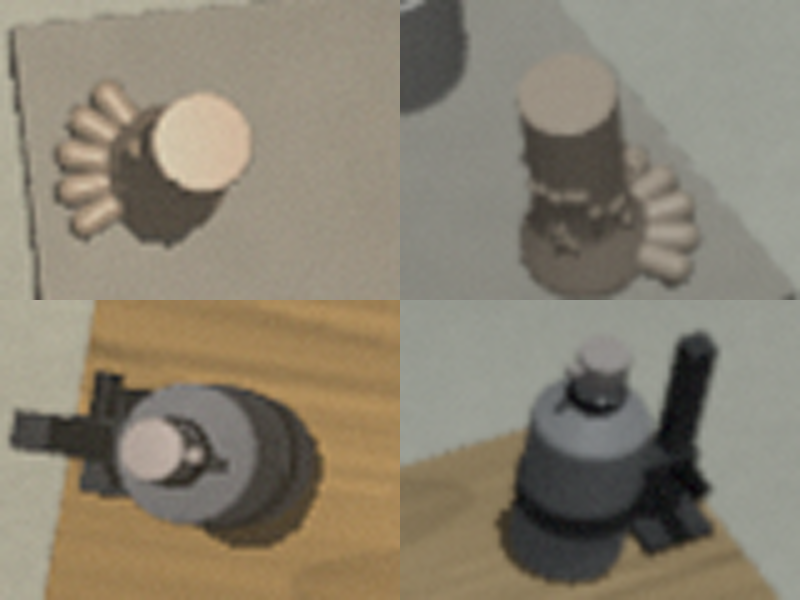

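View pics/wheel.png

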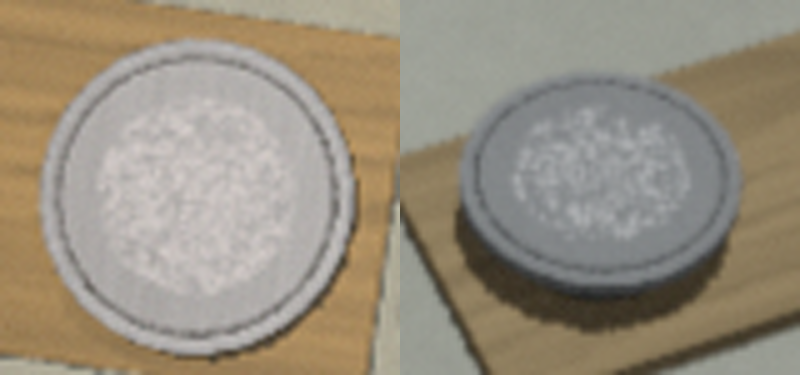

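The crops confirm the unpainted leg with toes, which point left (+y) in the top view. Pixels, top / scene:
- Leg top: (389.8,228.0) / (263.2,288.6)
- Head top: (159.6,264.4) / (420.8,180.2)
- Wheel centre: (264.2,279) / (343.6,231)

```bash
cat > h.py <<'E'
import pickle,numpy as np
from scipy.spatial.transform import Rotation as R
def ray(c,u,v):
    f=240/np.tan(np.radians(c["fovy"])/2)
    r=R.from_quat(c["orientation"],scalar_first=True).apply([(u-c["cx"])/f,(v-c["cy"])/f,1])
    return np.array(c["xyz"]),r/np.linalg.norm(r)
def tri(rays):
    A=np.zeros((3,3));b=np.zeros(3)
    for o,r in rays: P=np.eye(3)-np.outer(r,r);A+=P;b+=P@o
    p=np.linalg.solve(A,b); return p,max(np.linalg.norm((np.eye(3)-np.outer(r,r))@(p-o)) for o,r in rays)
def onz(c,u,v,z): o,r=ray(c,u,v); return o+r*(z-o[2])/r[2]
def rel(goal,Rg=None):
    """goal TCP world -> linear fractions in current tool axes"""
    from bench import ctrl
    s=ctrl.observe();Q=R.from_quat(s["eef_rot"],scalar_first=True)
    print("lin",np.round(Q.inv().apply(np.array(goal)-s["eef_pos"])/0.2,4))
    if Rg is not None: print("dr",np.round((Q.inv()*Rg).as_rotvec()/np.pi,4))
E
python3 - <<'E'
from h import *
d=pickle.load(open("cams.pkl","rb"));t,s=d["top"],d["scene"]
for n,a,b in(("legtop",(389.8,228),(263.2,288.6)),("head",(159.6,264.4),(420.8,180.2)),("wheel",(264.2,279),(343.6,230.8))):
    p,e=tri([ray(t,*a),ray(s,*b)]);print(n,p.round(4),round(e,4))
for n,u,v,z in(("legfoot",374,238,.03),("toe mid",363.5,231,.028),("posttop",136,261,.143),("forearm",468,255,.1),("mug",402,293,.1),("legtop@.138",389.8,228,.138),("wheel@.06",264.2,279,.06)): print(n,onz(t,u,v,z).round(4))
q=ctrl=None
from bench import ctrl
print(R.from_quat(ctrl.observe()["eef_rot"],scalar_first=True).as_matrix().round(3))
E
```

```text
legtop [ 0.6096 -0.1734  0.1341] 0.0004
head [0.5461 0.297  0.1536] 0.0
wheel [0.5119 0.0986 0.0552] 0.0006
legfoot [ 0.5987 -0.1531  0.03  ]
toe mid [ 0.6158 -0.1297  0.028 ]
posttop [0.5548 0.3486 0.143 ]
forearm [ 0.5504 -0.3449  0.1   ]
mug [ 0.4733 -0.1996  0.1   ]
legtop@.138 [ 0.609  -0.1731  0.138 ]
wheel@.06 [0.5115 0.0975 0.06  ]
[[ 0.91   0.415 -0.   ]
 [ 0.415 -0.91   0.001]
 [ 0.    -0.001 -1.   ]]
```

```bash
python3 -m jog '[{"linear":[0.15,-0.07,-0.1],"dr":[0,0,0],"grip":95},{"linear":[0.35,-0.16,-0.2],"dr":[0,0,0],"grip":95},{"linear":[0.6,-0.27,-0.2],"dr":[0,0,0],"grip":95},{"linear":[0.8,-0.35,-0.2],"dr":[0,0,0],"grip":95},{"linear":[1,-0.43,-0.2],"dr":[0,0,0],"grip":95}]' 20
python3 -m jog '[{"linear":[0.25,-0.11,0],"dr":[0,0,0],"grip":95},{"linear":[0.5,-0.22,0],"dr":[0,0,0],"grip":95},{"linear":[0.75,-0.33,0],"dr":[0,0,0],"grip":95},{"linear":[0.9,-0.4,0],"dr":[0,0,0],"grip":95},{"linear":[1,-0.44,0],"dr":[0,0,0],"grip":95},{"linear":[1,-0.44,0],"dr":[0,0,0],"grip":95},{"linear":[1,-0.44,0],"dr":[0,0,0],"grip":95}]'
python3 - <<'E'
from h import *
rel([.609,-.173,.22])
from bench import ctrl
import cv2
s=ctrl.observe();c=ctrl.read_camera("wrist");pickle.dump((s,c),open("w1.pkl","wb"));cv2.imwrite("pics/w1.png",c["image"][:,:,::-1]);print(c["T_tool_cam"],c["fovy"])
E
```

```text
clock: 0.72
eef_pos: [0.4065, -0.4062, 0.2588]
eef_rot: [-0.0, 0.977, 0.212, -0.0]
wrist_force: [-0.4, -0.4, 0.2]
gripper_width: 0.994
grasp_force: 0.0
clock: 1.6
eef_pos: [0.5506, -0.2451, 0.2588]
eef_rot: [0.0, 0.977, 0.212, -0.0]
wrist_force: [-1.0, -1.0, -0.1]
gripper_width: 0.996
grasp_force: 0.0
lin [ 0.4154 -0.2073  0.1938]
[[-1.32003750e-03 -9.62303020e-01 -2.71976386e-01  7.59279084e-02]
 [ 9.99999102e-01 -1.33289253e-03 -1.37474467e-04 -4.52471818e-04]
 [-2.30223198e-04 -2.71976324e-01  9.62303916e-01 -1.65166022e-01]
 [ 0.00000000e+00  0.00000000e+00  0.00000000e+00  1.00000000e+00]] 63.90770700812768
```

View pics/w1.png

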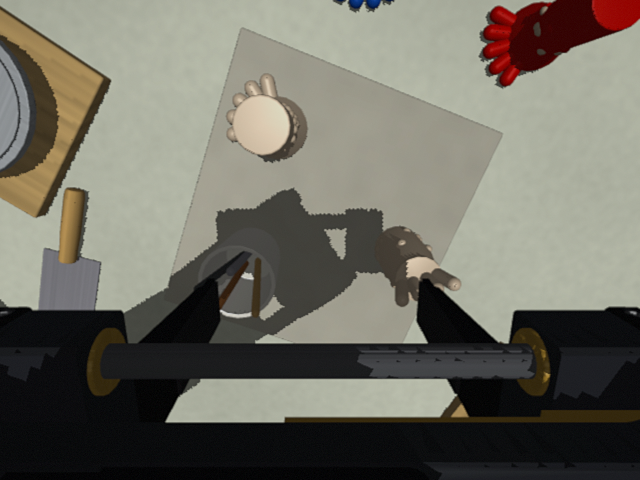

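The wrist view shows the clay leg's top disc centred at about (263,125), with the mug at (238,280) and the forearm at (420,265). I'll cross-check its position.

```bash
cat >> h.py <<'E'
def wcam(s,c):
    Q=R.from_quat(s["eef_rot"],scalar_first=True).as_matrix();T=c["T_tool_cam"]
    c=dict(c);c["xyz"]=s["eef_pos"]+Q@T[:3,3];c["orientation"]=R.from_matrix(Q@T[:3,:3]).as_quat(scalar_first=True);return c
E
python3 - <<'E'
from h import *
d=pickle.load(open("cams.pkl","rb"));s,c=pickle.load(open("w1.pkl","rb"));w=wcam(s,c)
print(onz(w,263,125.5,.138), onz(w,290,125.5,.138)-onz(w,236,125.5,.138))
rs=[ray(d["top"],389.8,228),ray(d["scene"],263.2,288.6),ray(w,263,125.5)]
print(tri(rs),tri(rs[::2]))
import cv2
im=c["image"];g=cv2.cvtColor(im,cv2.COLOR_RGB2GRAY);m=(g[80:170,215:310]>195).astype(np.uint8)
n,l,st,ce=cv2.connectedComponentsWithStats(m);print(st,ce)
E
```

```text
[ 0.6092749  -0.17510954  0.138     ] [ 0.0158504  -0.03493866  0.        ]
(array([ 0.60940657, -0.17373853,  0.13367328]), np.float64(0.0008566992572838753)) (array([ 0.60935704, -0.17417786,  0.13212175]), np.float64(0.0003284338045571227))
[[   0    0   95   90 6670]
 [  51    0    5   15   34]
 [  35    6    7    9   21]
 [  26   16   48   56 1817]
 [  24   19    3    3    5]
 [  48   71    3    2    3]] [[45.92023988 45.64122939]
 [52.88235294  7.23529412]
 [37.9047619  10.04761905]
 [51.01651073 41.42872867]
 [24.8        20.        ]
 [49.         71.66666667]]
```

```bash
python3 -m jog '[{"linear":[0.2,-0.1,0.1],"dr":[0,0,0],"grip":95},{"linear":[0.414,-0.2,0.15],"dr":[0,0,0],"grip":95},{"linear":[0.414,-0.2,0.2],"dr":[0,0,0],"grip":95},{"linear":[0.414,-0.2,0.2],"dr":[0,0,0],"grip":95},{"linear":[0.414,-0.2,0.4],"dr":[0,0,0],"grip":95},{"linear":[0.414,-0.2,0.55],"dr":[0,0,0],"grip":95},{"linear":[0.414,-0.2,0.66],"dr":[0,0,0],"grip":95},{"linear":[0.414,-0.2,0.729],"dr":[0,0,0],"grip":95}]' 20
python3 -m jog '[{"linear":[0,0,0],"dr":[0,0,0],"grip":70},{"linear":[0,0,0],"dr":[0,0,0],"grip":55},{"linear":[0,0,0],"dr":[0,0,0],"grip":50},{"linear":[0,0,0],"dr":[0,0,0],"grip":46},{"linear":[0,0,0],"dr":[0,0,0],"grip":42},{"linear":[0,0,0],"dr":[0,0,0],"grip":36},{"linear":[0,0,0],"dr":[0,0,0],"grip":30},{"linear":[0,0,0],"dr":[0,0,0],"grip":30}]' 15
```

```text
clock: 2.65
eef_pos: [0.6092, -0.175, 0.1127]
eef_rot: [0.0, 0.977, 0.211, -0.0]
wrist_force: [0.4, 0.4, 0.1]
gripper_width: 0.997
grasp_force: 0.0
clock: 3.65
eef_pos: [0.6099, -0.1736, 0.1132]
eef_rot: [0.0, 0.977, 0.212, 0.0]
wrist_force: [0.3, -0.0, 2.2]
gripper_width: 0.436
grasp_force: 15.0
```

```bash
python3 -m jog '[{"linear":[0,0,-0.02],"dr":[0,0,0],"grip":30},{"linear":[0,0,-0.06],"dr":[0,0,0],"grip":30},{"linear":[0,0,-0.14],"dr":[0,0,0],"grip":30},{"linear":[0,0,-0.24],"dr":[0,0,0],"grip":30},{"linear":[0,0,-0.34],"dr":[0,0,0],"grip":30},{"linear":[0,0,-0.42],"dr":[0,0,0],"grip":30},{"linear":[0,0,-0.45],"dr":[0,0,0],"grip":30},{"linear":[0,0,-0.45],"dr":[0,0,0],"grip":30}]' 18
python3 - <<'E'
from h import *
rel([.5113,.098,.203])
from bench import ctrl
s=ctrl.observe();c=ctrl.read_camera("wrist");t=ctrl.read_camera("top");pickle.dump((s,c,t),open("w2.pkl","wb"))
import cv2
a=c["image"][:,:,::-1];b=cv2.resize(t["image"][190:290,340:440,::-1],(480,480),interpolation=cv2.INTER_CUBIC)
cv2.imwrite("pics/w2.png",np.hstack([cv2.resize(a,(500,375)),cv2.resize(b,(300,375))]))
E
```

```text
clock: 4.65
eef_pos: [0.6098, -0.1737, 0.2033]
eef_rot: [0.0, 0.977, 0.212, 0.0]
wrist_force: [0.4, 0.1, -2.4]
gripper_width: 0.436
grasp_force: 18.0
lin [ 1.1540e-01 -1.4402e+00  1.3000e-03]
```

View pics/w2.png

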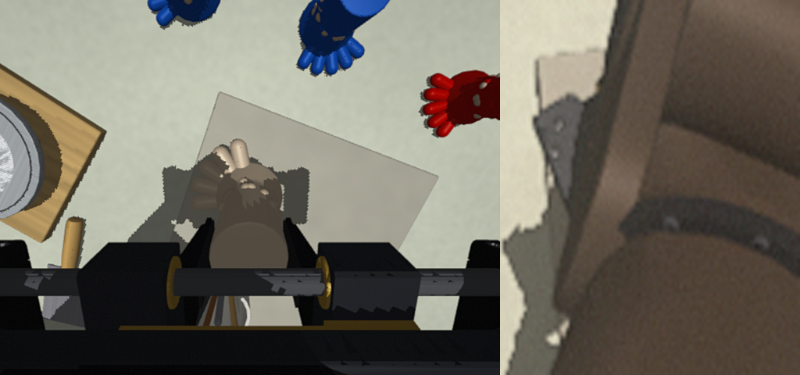

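The leg hangs upright in the jaws, with its top disc centred near (320,311) in wrist pixels and its front edge at row ~283.

Run:
```python
from h import *
s,c,t=pickle.load(open("w2.pkl","rb"));w=wcam(s,c);Q=R.from_quat(s["eef_rot"],scalar_first=True)
for v in(281,283,285): print(v,Q.inv().apply(onz(w,320,v,.2281)-s["eef_pos"]).round(4))
for u in(270,370): print(u,Q.inv().apply(onz(w,u,314,.2281)-s["eef_pos"]).round(4))
g=cv=c["image"][260:320,318].sum(1)
print(g)
# wheel center from wrist w1 view check n/a
```

```text
281 [ 0.0212  0.0003 -0.0248]
283 [ 0.0203  0.0003 -0.0248]
285 [ 0.0195  0.0003 -0.0248]
270 [ 0.0071 -0.0197 -0.0248]
370 [ 0.007   0.0203 -0.0248]
[224 207 198 196 201 198 200 203 196 202 200 197 200 195 199 200 202 198
 198 197 199 197 201 205 236 246 236 225 226 224 222 226 223 222 225 227
 224 222 224 225 225 225 225 221 223 221 225 222 222 223 221 218 224 222
 225 221 222 222 223 223]
```

```bash
python3 -m jog '[{"linear":[0.0,-0.06,0],"dr":[0,0,0],"grip":30},{"linear":[0.0,-0.2,0],"dr":[0,0,0],"grip":30},{"linear":[0,-0.38,0],"dr":[0,0,0],"grip":30},{"linear":[0,-0.56,0],"dr":[0,0,0],"grip":30},{"linear":[-0.05,-0.7,0],"dr":[0,0,0],"grip":30},{"linear":[-0.1,-0.8,0],"dr":[0,0,0],"grip":30},{"linear":[-0.1,-0.84,0],"dr":[0,0,0],"grip":30},{"linear":[-0.1,-0.84,0],"dr":[0,0,0],"grip":30}]'
python3 - <<'E'
from h import *
rel([.5113,.098,.203])
from bench import ctrl
s=ctrl.observe();c=ctrl.read_camera("wrist");pickle.dump((s,c),open("w3.pkl","wb"))
import cv2
cv2.imwrite("pics/w3.png",c["image"][:,:,::-1])
E
```

```text
clock: 5.75
eef_pos: [0.5222, -0.0287, 0.2032]
eef_rot: [0.0, 0.977, 0.213, 0.0]
wrist_force: [0.7, 1.3, -1.9]
gripper_width: 0.44
grasp_force: 18.0
lin [ 0.2137 -0.5991  0.0009]
```

View pics/w3.png

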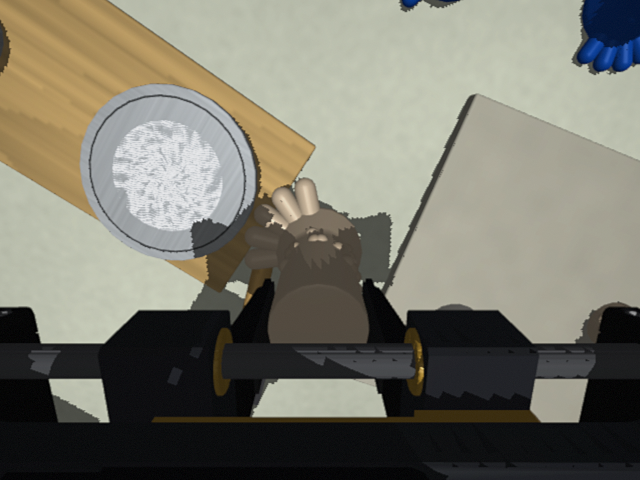

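The wheel's top disc spans columns 80–259 and rows 83–260, centred at about (169,171).

Run:
```python
from h import *
d=pickle.load(open("cams.pkl","rb"))
s,c=pickle.load(open("w3.pkl","rb"));w=wcam(s,c)
print(onz(w,169,171,.06),onz(w,80,165,.06)-onz(w,259,178,.06),tri([ray(w,169,171),ray(d["top"],264.2,279),ray(d["scene"],343.6,230.8)]))
m=np.linalg.norm
```

```text
[0.51748297 0.09894478 0.06      ] [-0.04894424  0.13204221  0.        ] (array([0.51360445, 0.09902217, 0.05577595]), np.float64(0.0031126497613916415))
```

```bash
cat >> h.py <<'E'
def proj(c,P):
    f=240/np.tan(np.radians(c["fovy"])/2)
    q=R.from_quat(c["orientation"],scalar_first=True).inv().apply(P-np.array(c["xyz"]))
    return np.c_[q[:,0]/q[:,2]*f+c["cx"],q[:,1]/q[:,2]*f+c["cy"]]
E
python3 - <<'E'
from h import *
import cv2
from scipy.ndimage import map_coordinates as mc
d=pickle.load(open("cams.pkl","rb"))
s,c=pickle.load(open("w3.pkl","rb"));w=wcam(s,c)
a=np.linspace(0,2*np.pi,180,endpoint=False)
for n,cam in(("w",w),("top",d["top"]),("scene",d["scene"])):
    g=cv2.GaussianBlur(cv2.cvtColor(cam["image"],cv2.COLOR_RGB2LAB)[:,:,2].astype(float),(0,0),1)
    res=[]
    for z in(.056,.06):
        best=(-1,)
        for x in np.arange(.503,.525,.001):
            for y in np.arange(.09,.108,.001):
                v=[mc(g,proj(cam,np.c_[x+r*np.cos(a),y+r*np.sin(a),np.full(180,z)]).T[::-1],order=1) for r in(.067,.073)]
                sc=np.clip(v[1]-v[0],0,15).mean()
                if sc>best[0]: best=(sc,x,y)
        print(n,z,np.round(best,4))
E
```

```text
w 0.056 [14.3588  0.512   0.1   ]
w 0.06 [14.3465  0.514   0.099 ]
top 0.056 [15.     0.511  0.098]
top 0.06 [15.     0.511  0.097]
scene 0.056 [7.6503 0.515  0.097 ]
scene 0.06 [7.8312 0.518  0.095 ]
```

```bash
python3 -m jog '[{"linear":[0.03,-0.08,0],"dr":[0,0,0],"grip":30},{"linear":[0.1,-0.24,0],"dr":[0,0,0],"grip":30},{"linear":[0.17,-0.42,0],"dr":[0,0,0],"grip":30},{"linear":[0.21,-0.55,0],"dr":[0,0,0],"grip":30},{"linear":[0.23,-0.597,0],"dr":[0,0,0],"grip":30},{"linear":[0.23,-0.597,0],"dr":[0,0,0],"grip":30},{"linear":[0.23,-0.597,0.08],"dr":[0,0,0],"grip":30},{"linear":[0.23,-0.597,0.14],"dr":[0,0,0],"grip":30}]'
python3 -m jog '[{"linear":[0,0,0.03],"dr":[0,0,0],"grip":30},{"linear":[0,0,0.05],"dr":[0,0,0],"grip":30},{"linear":[0,0,0.06],"dr":[0,0,0],"grip":30},{"linear":[0,0,0.07],"dr":[0,0,0],"grip":30},{"linear":[0,0,0.075],"dr":[0,0,0],"grip":30},{"linear":[0,0,0.08],"dr":[0,0,0],"grip":30},{"linear":[0,0,0.08],"dr":[0,0,0],"grip":30}]'
```

```text
clock: 6.8
eef_pos: [0.5144, 0.0978, 0.1745]
eef_rot: [0.0, 0.977, 0.212, -0.0]
wrist_force: [0.6, -0.4, -2.0]
gripper_width: 0.441
grasp_force: 18.0
clock: 7.68
eef_pos: [0.5142, 0.0986, 0.1591]
eef_rot: [0.0, 0.977, 0.212, 0.0]
wrist_force: [-0.4, 0.0, -2.1]
gripper_width: 0.438
grasp_force: 18.0
```

```bash
python3 -m jog '[{"linear":[0,0,0.005],"dr":[0,0,0],"grip":30},{"linear":[0,0,0.01],"dr":[0,0,0],"grip":30},{"linear":[0,0,0.0125],"dr":[0,0,0],"grip":30},{"linear":[0,0,0.015],"dr":[0,0,0],"grip":30},{"linear":[0,0,0.015],"dr":[0,0,0],"grip":30}]'
python3 -m jog '[{"linear":[0,0,0.0025],"dr":[0,0,0],"grip":30},{"linear":[0,0,0.005],"dr":[0,0,0],"grip":30},{"linear":[0,0,0.005],"dr":[0,0,0],"grip":30}]'
```

```text
clock: 8.3
eef_pos: [0.5142, 0.0986, 0.1561]
eef_rot: [0.0, 0.977, 0.212, -0.0]
wrist_force: [0.0, 0.8, -2.3]
gripper_width: 0.435
grasp_force: 18.0
clock: 8.68
eef_pos: [0.5143, 0.0986, 0.1552]
eef_rot: [0.0, 0.977, 0.212, 0.0]
wrist_force: [-0.4, -0.1, -1.4]
gripper_width: 0.433
grasp_force: 18.0
```

```bash
python3 -m jog '[{"linear":[0,0,0.002],"dr":[0,0,0],"grip":30},{"linear":[0,0,0.002],"dr":[0,0,0],"grip":30}]'
```

```text
clock: 8.93
eef_pos: [0.5144, 0.0987, 0.1551]
eef_rot: [0.0, 0.977, 0.212, 0.0]
wrist_force: [-2.3, 1.0, 5.8]
gripper_width: 0.439
grasp_force: 18.0
```

Contact. I'll open gradually.

```bash
python3 -m jog '[{"linear":[0,0,-0.001],"dr":[0,0,0],"grip":30},{"linear":[0,0,-0.001],"dr":[0,0,0],"grip":30},{"linear":[0,0,-0.001],"dr":[0,0,0],"grip":44},{"linear":[0,0,-0.001],"dr":[0,0,0],"grip":50},{"linear":[0,0,-0.001],"dr":[0,0,0],"grip":60},{"linear":[0,0,-0.001],"dr":[0,0,0],"grip":75},{"linear":[0,0,-0.001],"dr":[0,0,0],"grip":90},{"linear":[0,0,-0.001],"dr":[0,0,0],"grip":95}]' 6
python3 -m jog '[{"linear":[0,0,0],"dr":[0,0,0],"grip":95},{"linear":[0,0,-0.05],"dr":[0,0,0],"grip":95},{"linear":[0,0,-0.15],"dr":[0,0,0],"grip":95},{"linear":[0,0,-0.3],"dr":[0,0,0],"grip":95},{"linear":[0,0,-0.5],"dr":[0,0,0],"grip":95},{"linear":[0,0,-0.65],"dr":[0,0,0],"grip":60},{"linear":[0,0,-0.65],"dr":[0,0,0],"grip":0},{"linear":[0,0,-0.65],"dr":[0,0,0],"grip":0}]' 20
python3 - <<'E'
from h import *
rel([.546,.296,.215])
from bench import ctrl
s=ctrl.observe();c=ctrl.read_camera("wrist");e=ctrl.read_camera("scene");pickle.dump((s,c,e),open("w4.pkl","wb"))
import cv2
b=cv2.resize(e["image"][150:275,300:400,::-1],(300,375),interpolation=cv2.INTER_CUBIC)
cv2.imwrite("pics/w4.png",np.hstack([cv2.resize(c["image"][:,:,::-1],(500,375)),b]))
E
```

```text
clock: 9.93
eef_pos: [0.5142, 0.0986, 0.1549]
eef_rot: [0.0, 0.977, 0.212, -0.0]
wrist_force: [-0.3, 0.2, -0.4]
gripper_width: 0.887
grasp_force: 0.0
clock: 10.92
eef_pos: [0.5139, 0.0986, 0.2845]
eef_rot: [0.0, 0.977, 0.212, -0.0]
wrist_force: [0.2, -0.5, -0.3]
gripper_width: 0.74
grasp_force: 0.0
lin [ 0.5559 -0.8315  0.3473]
```

View pics/w4.png

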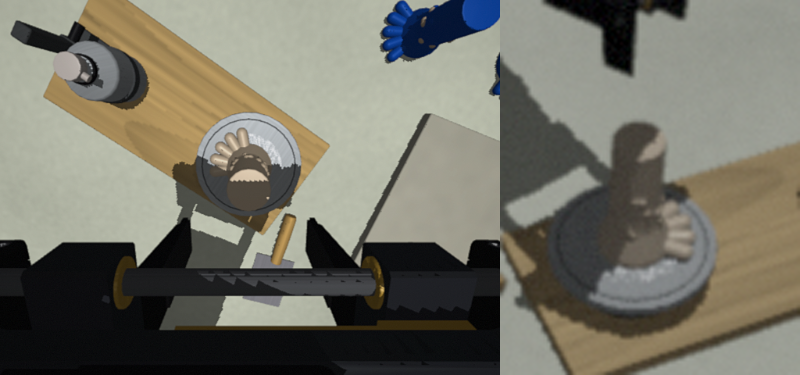

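The leg stands upright near the wheel centre. In wrist pixels the head top is at about (86,84.5), the leg top at (318,240) and the wheel centre at (318,211).

Run:
```python
from h import *
d=pickle.load(open("cams.pkl","rb"))
s,c,e=pickle.load(open("w4.pkl","rb"));w=wcam(s,c)
print("leg",onz(w,318,240,.18),"wheel",onz(w,318,211,.06))
r=[ray(w,86,84.5),ray(d["top"],159.6,264.4),ray(d["scene"],420.8,180.2)]
print(tri(r),tri(r[:2]),onz(w,86,84.5,.16))
```

```text
leg [0.51594961 0.10002568 0.18      ] wheel [0.51428722 0.09923488 0.06      ]
(array([0.54591138, 0.29683207, 0.15330491]), np.float64(0.0006983661105597306)) (array([0.545809  , 0.29739835, 0.15154335]), np.float64(0.00045208419521068806)) [0.54653466 0.29234641 0.16      ]
```

```bash
python3 -m jog '[{"linear":[0.08,-0.12,0],"dr":[0,0,0],"grip":0},{"linear":[0.2,-0.3,0],"dr":[0,0,0],"grip":0},{"linear":[0.33,-0.5,0],"dr":[0,0,0],"grip":0},{"linear":[0.46,-0.69,0.05],"dr":[0,0,0],"grip":0},{"linear":[0.53,-0.79,0.15],"dr":[0,0,0],"grip":0},{"linear":[0.556,-0.8315,0.25],"dr":[0,0,0],"grip":0},{"linear":[0.556,-0.8315,0.3],"dr":[0,0,0],"grip":0},{"linear":[0.556,-0.8315,0.3],"dr":[0,0,0],"grip":0}]' 20
python3 -m jog '[{"linear":[0,0,0.02],"dr":[0,0,0],"grip":0},{"linear":[0,0,0.04],"dr":[0,0,0],"grip":0},{"linear":[0,0,0.06],"dr":[0,0,0],"grip":0},{"linear":[0,0,0.08],"dr":[0,0,0],"grip":0},{"linear":[0,0,0.1],"dr":[0,0,0],"grip":0},{"linear":[0,0,0.12],"dr":[0,0,0],"grip":0},{"linear":[0,0,0.14],"dr":[0,0,0],"grip":0},{"linear":[0,0,0.14],"dr":[0,0,0],"grip":0}]'
```

```text
clock: 12.02
eef_pos: [0.5463, 0.295, 0.2242]
eef_rot: [0.0, 0.977, 0.212, -0.001]
wrist_force: [0.4, -0.0, -0.2]
gripper_width: 0.005
grasp_force: 0.0
clock: 13.02
eef_pos: [0.5463, 0.296, 0.1965]
eef_rot: [0.0, 0.977, 0.212, -0.0]
wrist_force: [0.2, -0.1, -0.4]
gripper_width: 0.006
grasp_force: 0.0
```

```bash
python3 -m jog '[{"linear":[0,0,0.01],"dr":[0,0,0],"grip":0},{"linear":[0,0,0.02],"dr":[0,0,0],"grip":0},{"linear":[0,0,0.03],"dr":[0,0,0],"grip":0},{"linear":[0,0,0.03],"dr":[0,0,0],"grip":0}]'
python3 -m jog '[{"linear":[0,0,0.005],"dr":[0,0,0],"grip":0},{"linear":[0,0,0.01],"dr":[0,0,0],"grip":0},{"linear":[0,0,0.015],"dr":[0,0,0],"grip":0},{"linear":[0,0,0.015],"dr":[0,0,0],"grip":0}]'
```

```text
clock: 13.52
eef_pos: [0.5464, 0.2961, 0.1907]
eef_rot: [0.0, 0.977, 0.212, -0.0]
wrist_force: [-0.0, -0.4, 0.4]
gripper_width: 0.009
grasp_force: 0.0
clock: 14.02
eef_pos: [0.5464, 0.296, 0.1878]
eef_rot: [0.0, 0.977, 0.212, -0.0]
wrist_force: [-0.4, -0.1, 0.5]
gripper_width: 0.004
grasp_force: 0.0
```

```bash
for i in 1; do :; done; python3 -m jog '[{"linear":[0,0,0.005],"dr":[0,0,0],"grip":0},{"linear":[0,0,0.01],"dr":[0,0,0],"grip":0},{"linear":[0,0,0.015],"dr":[0,0,0],"grip":0},{"linear":[0,0,0.015],"dr":[0,0,0],"grip":0}]'
python3 -m jog '[{"linear":[0,0,0.005],"dr":[0,0,0],"grip":0},{"linear":[0,0,0.01],"dr":[0,0,0],"grip":0},{"linear":[0,0,0.01],"dr":[0,0,0],"grip":0}]'
```

```text
clock: 14.52
eef_pos: [0.5464, 0.2961, 0.1848]
eef_rot: [0.0, 0.977, 0.212, -0.0]
wrist_force: [0.4, 0.1, -0.9]
gripper_width: 0.005
grasp_force: 0.0
clock: 14.9
eef_pos: [0.5464, 0.2961, 0.1828]
eef_rot: [0.0, 0.977, 0.212, -0.0]
wrist_force: [-0.3, -0.1, -1.0]
gripper_width: 0.008
grasp_force: 0.0
```

Tips are at 157.8 mm with no contact yet; stepping on.

```bash
python3 -m jog '[{"linear":[0,0,0.005],"dr":[0,0,0],"grip":0},{"linear":[0,0,0.01],"dr":[0,0,0],"grip":0},{"linear":[0,0,0.01],"dr":[0,0,0],"grip":0}]'
python3 -m jog '[{"linear":[0,0,0.005],"dr":[0,0,0],"grip":0},{"linear":[0,0,0.01],"dr":[0,0,0],"grip":0},{"linear":[0,0,0.01],"dr":[0,0,0],"grip":0}]'
```

```text
clock: 15.28
eef_pos: [0.5464, 0.296, 0.1808]
eef_rot: [0.0, 0.977, 0.212, -0.0]
wrist_force: [-0.5, -0.3, -0.3]
gripper_width: 0.007
grasp_force: 0.0
clock: 15.65
eef_pos: [0.5464, 0.296, 0.1788]
eef_rot: [0.0, 0.977, 0.212, -0.0]
wrist_force: [-0.3, -0.3, -0.8]
gripper_width: 0.005
grasp_force: 0.0
```

```bash
python3 -m jog '[{"linear":[0,0,0.005],"dr":[0,0,0],"grip":0},{"linear":[0,0,0.005],"dr":[0,0,0],"grip":0}]'
python3 -m jog '[{"linear":[0,0,0.005],"dr":[0,0,0],"grip":0},{"linear":[0,0,0.005],"dr":[0,0,0],"grip":0}]'
```

```text
clock: 15.9
eef_pos: [0.5464, 0.2961, 0.1778]
eef_rot: [0.0, 0.977, 0.212, -0.0]
wrist_force: [-0.0, 0.1, 0.2]
gripper_width: 0.008
grasp_force: 0.0
clock: 16.15
eef_pos: [0.5464, 0.2961, 0.1768]
eef_rot: [0.0, 0.977, 0.212, -0.0]
wrist_force: [-0.3, -0.1, 0.5]
gripper_width: 0.009
grasp_force: 0.0
```

Run:
```python
from h import *
from bench import ctrl
s=ctrl.observe();c=ctrl.read_camera("wrist");e=ctrl.read_camera("scene");t=ctrl.read_camera("top");pickle.dump((s,c,e,t),open("w5.pkl","wb"))
import cv2
k=lambda i,x,y:cv2.resize(i[y:y+60,x:x+80,::-1],(400,300),interpolation=cv2.INTER_CUBIC)
cv2.imwrite("pics/w5.png",np.vstack([np.hstack([cv2.resize(c["image"][:,:,::-1],(400,300)),cv2.resize(c["image"][240:420,200:440,::-1],(400,300))]),np.hstack([k(e["image"],380,150),k(t["image"],130,235)])]))
```

```text
(no output)
```

View pics/w5.png

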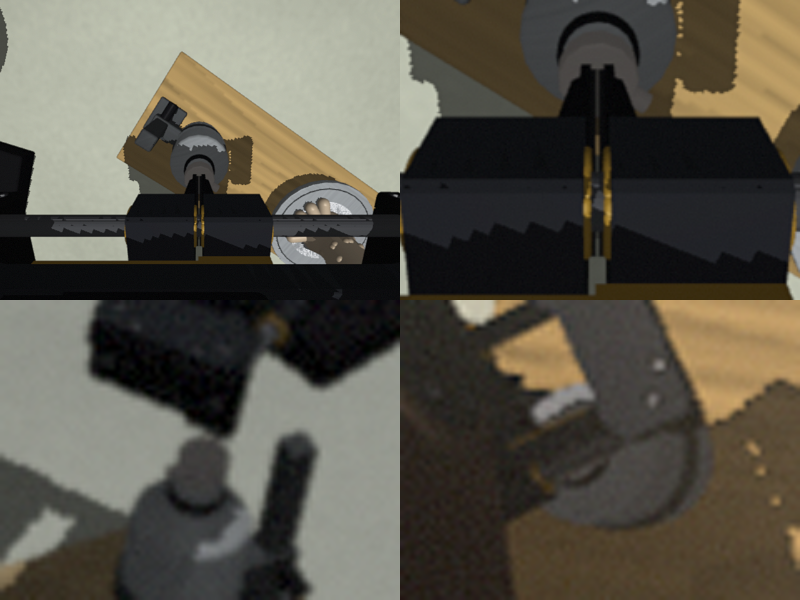

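Wrist, scene and top crops show the shut fingertips centred over the head, with the tips at about (600,65) in the enlarged tile and right at its top surface. I'll keep feeling downward.

```bash
python3 -m jog '[{"linear":[0,0,0.005],"dr":[0,0,0],"grip":0},{"linear":[0,0,0.005],"dr":[0,0,0],"grip":0}]'
python3 -m jog '[{"linear":[0,0,0.005],"dr":[0,0,0],"grip":0},{"linear":[0,0,0.005],"dr":[0,0,0],"grip":0}]'
```

```text
clock: 16.55
eef_pos: [0.5464, 0.296, 0.1758]
eef_rot: [0.0, 0.977, 0.212, -0.0]
wrist_force: [-0.2, -0.2, -0.2]
gripper_width: 0.007
grasp_force: 0.0
clock: 16.8
eef_pos: [0.5464, 0.296, 0.1748]
eef_rot: [0.0, 0.977, 0.212, -0.0]
wrist_force: [-0.1, 0.4, -0.1]
gripper_width: 0.006
grasp_force: 0.0
```

Run:
```python
from h import *
from bench import ctrl
s,c,e,t=pickle.load(open("w5.pkl","rb"));w=wcam(s,c)
tip=s["eef_pos"]-[0,0,.025]
P=np.array([tip,[.546,.2965,.153],[.546,.2955,.158],s["eef_pos"]])
p=proj(w,P);print("wrist tile2",((p-[200,240])*400/240+[400,0]).round(0).tolist(),p.round(0).tolist())
print("scene tile",((proj(e,P)-[380,150])*5+[0,300]).round(0).tolist())
print("top tile",((proj(t,P)-[130,235])*5+[400,300]).round(0).tolist())
```

```text
wrist tile2 [[598.0, 73.0], [596.0, 75.0], [599.0, 83.0], [598.0, 107.0]] [[319.0, 284.0], [318.0, 285.0], [320.0, 290.0], [319.0, 304.0]]
scene tile [[202.0, 455.0], [203.0, 452.0], [203.0, 446.0], [210.0, 417.0]]
top tile [[552.0, 446.0], [550.0, 447.0], [548.0, 447.0], [531.0, 444.0]]
```

Run:
```python
from h import *
from bench import ctrl
import cv2
s=ctrl.observe();c=ctrl.read_camera("wrist");e=ctrl.read_camera("scene");pickle.dump((s,c,e),open("w6.pkl","wb"))
k=lambda i,x,y,w,h:cv2.resize(i[y:y+h,x:x+w,::-1],(400,600),interpolation=cv2.INTER_CUBIC)
im=np.hstack([k(e["image"],400,150,40,60),k(c["image"],280,240,80,120)])
im=(255*(im/255.)**.5).astype(np.uint8)
cv2.imwrite("pics/w6.png",im)
```

```text
(no output)
```

View pics/w6.png

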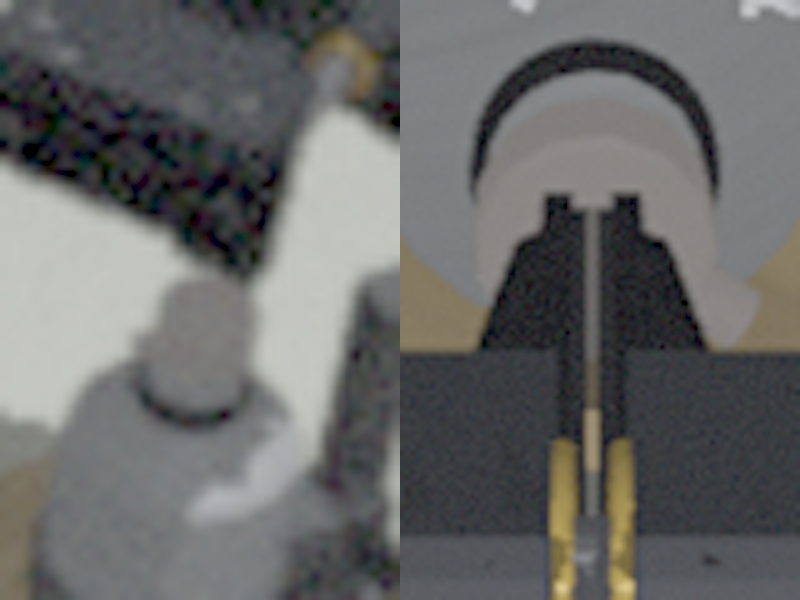

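The head is centred under the fingers in the wrist tile. In the scene tile the fingertips still show a small gap above the head's top edge, at about (250,272) against head centre (205,292). So the shut tips sit higher than nominal, and I'll keep feeling down in small steps.

```bash
python3 -m jog '[{"linear":[0,0,0.005],"dr":[0,0,0],"grip":0},{"linear":[0,0,0.0075],"dr":[0,0,0],"grip":0},{"linear":[0,0,0.0075],"dr":[0,0,0],"grip":0}]' | grep -E "pos|force"
python3 -m jog '[{"linear":[0,0,0.005],"dr":[0,0,0],"grip":0},{"linear":[0,0,0.0075],"dr":[0,0,0],"grip":0},{"linear":[0,0,0.0075],"dr":[0,0,0],"grip":0}]'| grep -E "pos|force"
```

```text
eef_pos: [0.5464, 0.2961, 0.1733]
wrist_force: [0.5, -0.3, -0.7]
grasp_force: 0.0
eef_pos: [0.5464, 0.296, 0.1718]
wrist_force: [-0.7, -0.4, -0.2]
grasp_force: 0.0
```

```bash
python3 -m jog '[{"linear":[0,0,0.005],"dr":[0,0,0],"grip":0},{"linear":[0,0,0.01],"dr":[0,0,0],"grip":0},{"linear":[0,0,0.01],"dr":[0,0,0],"grip":0}]'| grep -E "pos|force"
```

```text
eef_pos: [0.5464, 0.296, 0.1698]
wrist_force: [0.4, 0.3, -1.1]
grasp_force: 0.0
```

```bash
python3 -m jog '[{"linear":[0,0,0.005],"dr":[0,0,0],"grip":0},{"linear":[0,0,0.01],"dr":[0,0,0],"grip":0},{"linear":[0,0,0.01],"dr":[0,0,0],"grip":0}]'| grep -E "pos|force"
```

```text
eef_pos: [0.5464, 0.296, 0.1678]
wrist_force: [-0.0, 0.9, 0.1]
grasp_force: 0.0
```

```bash
python3 -m jog '[{"linear":[0,0,0.005],"dr":[0,0,0],"grip":0},{"linear":[0,0,0.01],"dr":[0,0,0],"grip":0},{"linear":[0,0,0.01],"dr":[0,0,0],"grip":0}]'| grep -E "pos|force"
python3 - <<'E'
from h import *
from bench import ctrl
import cv2
# dark-finger lowest row near head in scene; compare with w6, numeric
_,_,e6=pickle.load(open("w6.pkl","rb"));e=ctrl.read_camera("scene")
pickle.dump(e,open("e7.pkl","wb"))
for q in(e6,e): print(np.array(q["image"][168:194:1,412:430:2].mean(2)).astype(int))
E
```

```text
eef_pos: [0.5464, 0.296, 0.1658]
wrist_force: [-0.2, -0.4, -0.7]
grasp_force: 0.0
[[  4   2   0   1   6   1   2   0  36]
 [ 13  10   4  10   2  15   1  17  46]
 [ 11   5   9   5   7  21   3   2  74]
 [ 68  14   9   5   8  12   7   2  89]
 [119  64  29   2   5  10  11   5 102]
 [145 117  79   4   2  14   6  17 122]
 [148 146 124  19   9   0   6  27 129]
 [147 147 135  65  16   4  16  36 138]
 [147 148 144 106  47  10  17  52 145]
 [146 147 143 109  72  34  15  91 148]
 [149 148 123  69  59  58  42 127 148]
 [147 146  90  59  60  57  63 142 148]
 [147 142  73  58  60  61  64 137 145]
 [148 139  68  61  61  62  64 126 147]
 [144 126  63  59  62  63  62 130 147]
 [137  84  60  61  60  62  67 136 150]
 [133  62  62  60  62  61  66 144 149]
 [121  57  56  58  60  60  69 145 150]
 [ 65  40  58  57  60  56  68 141 151]
 [ 52  34  57  61  59  60  53 122 150]
 [ 45  28  57  58  53  56  35  84 143]
 [ 52  12  45  51  58  52  27  59 123]
 [ 53  17  22  40  47  36  31  52  94]
 [ 55  41   6  20  20   3  44  62  79]
 [ 58  52  34  14  18  35  56  75  96]
 [ 55  58  53  48  45  56  60  69 113]]
[[ 
[... 311 characters left out ...]
145 119  46  11   8   1   5  39 144]
 [147 146  87  13   4  12   4  55 147]
 [148 147  97  23  20   9   2  74 149]
 [146 145  83  47  33  10  15  94 147]
 [147 143  71  62  55  36  12 109 147]
 [147 138  68  61  59  53  46 123 148]
 [145 125  61  58  60  62  61 131 147]
 [139  83  59  61  62  62  66 134 148]
 [134  63  57  55  63  60  64 143 149]
 [121  55  57  58  58  59  69 146 151]
 [ 67  41  59  59  60  59  66 141 150]
 [ 47  34  54  59  58  57  55 121 150]
 [ 45  20  55  57  56  57  36  84 144]
 [ 48  17  47  56  56  54  32  56 126]
 [ 56  25  24  44  44  32  27  56  96]
 [ 57  45  15  15  18  17  40  61  83]
 [ 53  55  34  20  21  35  57  74  94]
 [ 57  57  54  53  45  56  57  58 111]]
```

Run:
```python
from h import *
s,c,e=pickle.load(open("w6.pkl","rb"));w=wcam(s,c);Q=R.from_quat(s["eef_rot"],scalar_first=True)
for u,v in((423,177),(421,177),(425,177)):
    p,r=tri([ray(w,319,279),ray(e,u,v)]);print(p,r,Q.inv().apply(p-s["eef_pos"]).round(4))
# head disc: wrist centre ~ (319.2,290.8), radius 24.2 px; scene centre (420.5,180.5)
p,r=tri([ray(w,319.2,290.8),ray(e,420.5,180.5)]);print("head",p,r,Q.inv().apply(p-s["eef_pos"]).round(4))
for q in([.01,-.01,.025],[.01,.01,.025],[.01,0,.01],[-.01,0,.01],[.01,0,.025],[-.01,0,.025]):
    P=(s["eef_pos"]+Q.apply(q))[None];print(q,proj(w,P).round(1),proj(e,P).round(1))
```

```text
[0.55227508 0.29880155 0.16612729] 0.002470381483086584 [ 0.0065 -0.0001  0.0087]
[0.54932842 0.29750708 0.16283522] 0.004294048449777751 [ 0.0033 -0.0001  0.012 ]
[0.55521913 0.30007963 0.16942694] 0.000657471851857281 [ 0.0097 -0.      0.0054]
head [0.54563973 0.29544539 0.15405299] 0.00102994624554509 [-0.0009  0.0002  0.0208]
[0.01, -0.01, 0.025] [[299.7 266.2]] [[425.9 180.8]]
[0.01, 0.01, 0.025] [[338.  266.2]] [[422.2 185.6]]
[0.01, 0, 0.01] [[319.  276.4]] [[425.  178.6]]
[-0.01, 0, 0.01] [[319. 314.]] [[417.5 175.5]]
[0.01, 0, 0.025] [[318.9 266.2]] [[424.  183.2]]
[-0.01, 0, 0.025] [[318.9 301.5]] [[416.6 180. ]]
```

The triangulation puts the shut tips only ~9 mm ahead of the TCP, with x offset ≈0 over the head, so contact should be near now.

```bash
python3 -m jog '[{"linear":[0,0,0.005],"dr":[0,0,0],"grip":0},{"linear":[0,0,0.01],"dr":[0,0,0],"grip":0},{"linear":[0,0,0.01],"dr":[0,0,0],"grip":0}]'| grep -E "pos|force"
```

```text
eef_pos: [0.5464, 0.296, 0.1638]
wrist_force: [-0.8, -1.0, -0.2]
grasp_force: 0.0
```

```bash
python3 -m jog '[{"linear":[0,0,0.005],"dr":[0,0,0],"grip":0},{"linear":[0,0,0.01],"dr":[0,0,0],"grip":0},{"linear":[0,0,0.01],"dr":[0,0,0],"grip":0}]'| grep -E "pos|force"
```

```text
eef_pos: [0.5464, 0.296, 0.1618]
wrist_force: [-0.2, 0.2, 0.9]
grasp_force: 0.0
```

```bash
python3 -m jog '[{"linear":[0,0,0.005],"dr":[0,0,0],"grip":0},{"linear":[0,0,0.005],"dr":[0,0,0],"grip":0}]'| grep -E "pos|force"
```

```text
eef_pos: [0.5465, 0.2961, 0.161]
wrist_force: [0.3, -0.1, -0.3]
grasp_force: 0.0
```

```bash
python3 -m jog '[{"linear":[0,0,0.005],"dr":[0,0,0],"grip":0},{"linear":[0,0,0.005],"dr":[0,0,0],"grip":0}]'| grep -E "pos|force"
```

```text
eef_pos: [0.5465, 0.2961, 0.16]
wrist_force: [0.2, 0.2, 2.7]
grasp_force: 1.2
```

Contact (2.7 N). Now the press, gently.

```bash
python3 -m jog '[{"linear":[0,0,0.005],"dr":[0,0,0],"grip":0},{"linear":[0,0,0.01],"dr":[0,0,0],"grip":0},{"linear":[0,0,0.015],"dr":[0,0,0],"grip":0},{"linear":[0,0,0.02],"dr":[0,0,0],"grip":0},{"linear":[0,0,0.025],"dr":[0,0,0],"grip":0},{"linear":[0,0,0.025],"dr":[0,0,0],"grip":0}]'| grep -E "pos|force"
```

```text
eef_pos: [0.5465, 0.2961, 0.1551]
wrist_force: [-1.0, -1.0, 6.8]
grasp_force: 3.1
```

```bash
python3 -m jog '[{"linear":[0,0,0.005],"dr":[0,0,0],"grip":0},{"linear":[0,0,0.01],"dr":[0,0,0],"grip":0},{"linear":[0,0,0.01],"dr":[0,0,0],"grip":0}]'| grep -E "pos|force"
```

```text
eef_pos: [0.5465, 0.2961, 0.1533]
wrist_force: [-2.2, -0.5, 7.8]
grasp_force: 3.8
```

```bash
python3 -m jog '[{"linear":[0,0,0.0025],"dr":[0,0,0],"grip":0},{"linear":[0,0,0.0025],"dr":[0,0,0],"grip":0}]'| grep -E "pos|force"
```

```text
eef_pos: [0.5465, 0.2961, 0.1529]
wrist_force: [-1.6, 0.7, 7.4]
grasp_force: 4.2
```

```bash
python3 -m jog '[{"linear":[0,0,0.002],"dr":[0,0,0],"grip":0},{"linear":[0,0,0.002],"dr":[0,0,0],"grip":0},{"linear":[0,0,0.002],"dr":[0,0,0],"grip":0}]'| grep -E "pos|force"
```

```text
eef_pos: [0.5465, 0.2961, 0.1529]
wrist_force: [-3.1, -1.0, 11.4]
grasp_force: 5.7
```

The force jumps to 11 N and the tool stops moving, so that's the hard stop and a full press. Releasing and clearing.

```bash
python3 -m jog '[{"linear":[0,0,-0.015],"dr":[0,0,0],"grip":0},{"linear":[0,0,-0.03],"dr":[0,0,0],"grip":0},{"linear":[0,0,-0.05],"dr":[0,0,0],"grip":0},{"linear":[0,0,-0.1],"dr":[0,0,0],"grip":0},{"linear":[0,0,-0.2],"dr":[0,0,0],"grip":0},{"linear":[0,0,-0.35],"dr":[0,0,0],"grip":0},{"linear":[0,0,-0.5],"dr":[0,0,0],"grip":0},{"linear":[0,0,-0.5],"dr":[0,0,0],"grip":0}]'
python3 - <<'E'
from h import *
from bench import ctrl
e=ctrl.read_camera("scene")
import cv2
_,_,e6=pickle.load(open("w4.pkl","rb"))
# leg region and head region vs before
for n,(x,y,w,h) in {"leg":(325,180,60,70),"canister":(400,186,40,35),"board":(140,250,165,140)}.items():
    print(n,np.abs(e["image"][y:y+h,x:x+w].astype(int)-e6["image"][y:y+h,x:x+w]).mean().round(1))
print(e["image"][172:190,418:424:2].mean(2).astype(int).tolist())
E
```

```text
clock: 22.82
eef_pos: [0.547, 0.2963, 0.2544]
eef_rot: [-0.0, 0.977, 0.212, 0.002]
wrist_force: [-0.3, -0.5, -0.2]
gripper_width: 0.006
grasp_force: 0.0
leg 36.7
canister 13.9
board 4.3
[[143, 143, 144], [144, 144, 143], [145, 144, 147], [145, 145, 145], [139, 134, 141], [114, 93, 118], [69, 66, 71], [59, 58, 58], [59, 60, 53], [59, 60, 60], [62, 60, 57], [58, 63, 65], [58, 57, 60], [58, 60, 58], [57, 58, 59], [57, 58, 56], [52, 57, 56], [53, 56, 52]]
```

Run:
```python
from h import *
from bench import ctrl
import cv2
e=ctrl.read_camera("scene")["image"]
for f,i in(("w4.pkl",2),("w6.pkl",2)):
    o=pickle.load(open(f,"rb"))[i]["image"]
    for n,(x,y,w,h) in {"leg":(330,185,50,60),"toes":(350,215,30,25)}.items():
        A=cv2.cvtColor(o,cv2.COLOR_RGB2LAB)[y:y+h,x:x+w,1:];B=cv2.cvtColor(e,cv2.COLOR_RGB2LAB)[y-8:y+h+8,x-8:x+w+8,1:]
        r=sum(cv2.matchTemplate(np.ascontiguousarray(B[...,k]),np.ascontiguousarray(A[...,k]),cv2.TM_CCOEFF_NORMED) for k in(0,1))/2
        _,m,_,l=cv2.minMaxLoc(r);print(f,n,round(m,2),"shift",l[0]-8,l[1]-8)
```

```text
w4.pkl leg 0.88 shift 0 0
w4.pkl toes 0.85 shift 0 0
w6.pkl leg 0.9 shift 0 0
w6.pkl toes 0.86 shift 0 0
```

The leg hasn't moved (zero shift; the brightness change is shadow), the head is back up, and the arm is clear.

```bash
python3 -c "
from bench import ctrl
print(ctrl.job_done())"
```

```text
the job is handed in; nothing more can be done
None
```

The job is handed in at about 23 s of the 48 s limit: the clay leg stands upright within about 3 mm of the wheel's centre, set down with about 8 N. The spray head was pressed to its stop at about 11 N and sprang back up; the forearm, mug and spatula were not touched.

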